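# Hang the wall speaker on its screw

## Task

Pick up the small black speaker, find the brass screw head on the blue panel with the round hole of the keyhole in the speaker's back, press it in over the head, then pull it down until the screw is fully home at the top of the slot, and let go so that it hangs there upright. The screw may stand anywhere along its short slot in the panel, so feel for it gently: never press or pull the speaker against the panel or the screw with more than 30 N. Leave the mug, the tape roll and the drive alone.

Things in the scene. Friction and masses are not known exactly. Their poses are not given: they have to be found in the camera images.
- speaker_center (a point): Centre (half-way up) of the black wall speaker: a loose box 50 (x, depth) by 54 (y, width) by 110 mm (z, height), about 0.35 kg, standing upright at the start. +z is its top, +x its front with two round drivers, -x its flat back, 25 mm from this point, which has the keyhole. The sides (y = +/-27 mm) are plain, for a grasp across the width from above.
- keyhole (a point): Centre of the keyhole's round entry hole, on the speaker's back face, 9 mm above the speaker's centre; axes as the speaker. Hole 17 mm across; from it a slot 9 mm wide runs straight up. The back wall is 3 mm thick with a 10 mm deep cavity behind it. With the screw home at the slot's top end, its axis is 21 mm above this point: so the pull down is 21 mm.
- screw_slot (a point): Middle of a short level adjustment slot in the panel's face, 165 mm above the table; +x straight out of the panel, away from the robot; y along the slot. The brass screw is clamped in it at this height, anywhere up to 13 mm to either side (not measured: look or feel). Head 14 mm across, 4 mm thick, its outer face 11 mm off the panel; neck 6 mm across, 7 mm long.
- panel: Fixed blue panel, 160 wide (y), 18 thick, top 180 mm above the table; origin at table height on the plane of its face, under the slot's middle. +x points out of the face. Its steel foot, 8 mm high, reaches 20 mm in front of the face. A speaker back that stops 11 mm off the face has missed the hole; it must come within 4 mm of the face to slide behind the head.
- buffer_bar (a point): Centre of the front of a black sprung bar on the panel, 60 mm wide, 10 mm high, 21 mm below the screw. It stands 6 mm off the panel when free and yields straight back: 1.6 N at first touch, 6.4 N when flush (part of the force limit). It clamps the speaker's back wall against the rear of the screw head, so the speaker's own weight may not pull it down the slot.
- mug: Blue mug, 74 mm across, 85 mm high, loose; origin at the centre of its underside. Leave alone.
- tape: Brown roll of tape lying flat, 90 mm across, 48 mm high, loose; origin at the centre of its underside. Leave alone.
- drive: Flat dark external drive, 80 by 112 by 18 mm, loose; origin at the centre of its underside. Leave alone.
Things that resemble listed ones, but are neither listed nor needed, are in the scene too. There is more than one size of the part that bears speaker_center; the job needs the largest. There is more than one size of the panel; the one meant has the size given above.

How it is judged:
On the way:
1. the screw head has passed through the round hole of the keyhole (x of speaker_center in the frame of screw_slot between 0.02 and 0.0325 m and y of speaker_center in the frame of screw_slot between -0.019 and 0.019 m and z of speaker_center in the frame of screw_slot between -0.018 and -0.002 m), for 0.05 s.
At the end, for the whole second after the job is handed in: The released speaker hangs on the screw, its centre 30 mm below the screw to 3.5 mm (screw at the slot's top end), its back within 7.5 mm of the panel behind the head, upright within 0.12 rad; mug, tape and drive are each within 30 mm of their starts (x of speaker_center in the frame of screw_slot between 0.02 and 0.0325 m and y of speaker_center in the frame of screw_slot between -0.019 and 0.019 m and z of speaker_center in the frame of screw_slot between -0.034 and -0.0265 m and angle between speaker_center's own z axis and vertical below 0.12 rad and distance of each of mug, tape, drive from where it was at the start of the episode below 0.03 m and contact force between each of the fingers, the arm and speaker below 0.1 N); the robot touches nothing.
It fails at once if the speaker presses on the panel, screw or buffer with more than 30 N (contact force between speaker and panel above 30 N).
It fails at once if a bystander is moved by more than 30 mm (distance of any of mug, tape, drive from where it was at the start of the episode above 0.03 m).
It also fails if it takes over 67 s, if anything falls off the work surface, if the arm or the gripper's body presses on something with over 40 N, if the wrist force passes 120 N, or if a joint passes its speed limit or range.

## Robot

A 7-joint arm with a two-finger parallel gripper is mounted at the origin on the work surface. World frame = base frame: x ahead of the robot, y to its left, z up, the work surface at z = 0. Lengths are in m, angles in rad, forces in N, time in s.
With the tool pointing down it reaches from about 0.425 to 0.925 m from the base axis. Payload 6.8 kg.
Tool frame: the origin (TCP) lies at the very end of the fingers, on their centre line; the grasp point (between the pads) lies 19 mm behind it; z points along the fingers, y is the line along which they close (so a half turn about z gives the same grasp; the last joint's range is limited). The gripper opens to 85 mm and grips with 20 to 120 N. Pads are 22 mm wide; open, the fingers measure 114 mm over their backs; the gripper's body (76 mm by 85 mm) begins 54 mm behind the grasp point. The pads swing forward as they close: fully open they stand 13 mm farther back than shut.
Start: joints at [1.119, 0.477, 0.022, 1.555, -0.011, 1.109, -0.083], TCP at [0.228, -0.636, 0.231] pointing down, gripper open.
Joint ranges: [-2.96, 2.96], [-0.34, 2.1], [-1.41, 1.46], [0.24, 2.44], [-1.37, 4.51], [0.17, 1.92], [-2.96, 2.96]. Speed limits (rad/s): [2.39, 2.39, 3.14, 3.14, 3.14, 3.14, 3.14].

## Interface

Orientations are given as a unit quaternion [w, x, y, z].
In Python, from station import get_obs, read_camera, hand_in gives the robot as it stands.
- The arm moves only by the tool arm_command, never from a script. Its argument "commands" is one flat list of numbers, 7 for each row, row after row: the shift along the tool's x, y, z in m, then the turn, a rotation vector about the tool's x, y, z in degrees, then the opening, from 0 (shut) to 1 (fully open). In form: [tx, ty, tz, rx, ry, rz, fingers, tx, ty, tz, rx, ry, rz, fingers, ...]. A call has 1 to 8 rows; each row is the pose to reach, as a shift and turn from the pose commanded when the call began, along the tool's axes at that moment; what a row does not reach only later rows make up. A row lasts 1/10 s, in which the tool goes at most 50 mm and 8.59 degrees, less where a joint would pass 70% of its speed; a pose out of reach is approached as far as the arm can. A call with a gripper value outside its range is refused whole. The fingers move at their own pace and stop on an object; "force" is the grip in N (left out, the last holds). Time passes only in rows, so rows that repeat a pose let the fingers close. It gives the time, the measured TCP pose, the force, the opening and the grip force at its end, in the units of the state.
- get_obs(): the state, without advancing time (a new reading comes with each control period).
- read_camera(name): name is "scene" or "top"; returns a dict with "img" (400x640x3 uint8, red, green, blue), "camera_matrix" (3x3 intrinsics, pixels), "pose" (4x4, takes a point from camera to world coordinates). Camera axes: x right, y down, z forward; pixel columns grow to the right and rows downward; lengths in m; the calibration is good to about 2 mm. A picture is of the moment at which its call begins. There is no depth.
- hand_in(): hands the job in; it is judged then, once.
The state is a dict: "t": time; "q": joint angles; "joint_vel": joint speeds; "joint_torque": joint torques, N m; "eef_pos": TCP position; "tool_rot": TCP orientation; "contact_force": force on the tool from outside, world axes, zero at the start; "torque": the same for the moment, N m; "gripper_width": opening from 0.0 (shut) to 1.0 (fully open); "grasp_force": force on a finger pad.
Only numpy, scipy, OpenCV 4.12 (cv2) and the standard library are available. Lean on these libraries where they do the work, as an engineer would, in place of code of your own. Each camera call takes 0.05 s, during which the arm holds its last target. There are 200 camera calls.

## Working session

There is one attempt and no reset: what is moved stays moved. The work goes in short steps, Python scripts to look and compute and a tool call to move; the robot and the scene stay as the last step left them, time stands still between calls to the robot, and variables do not carry over. Pictures are saved under pics/ and viewed, at most 10 in all, crops included, and the job is handed in when it is done.

Besides the shell and the picture viewer there is one more tool, called after "Call:" as name(argument=value, ...), one argument or row to a line, values as JSON. arm_command: Moves the arm, as the interface text tells. Its arguments: {"type":"object","properties":{"commands":{"type":"array","items":{"type":"number"}},"force":{"type":"number"}},"required":["commands"]}

```bash
mkdir -p pics; cat > h.py <<'E'
import numpy as np,cv2
from station import get_obs,read_camera,hand_in
def save(c,n): cv2.imwrite('pics/'+n,c['img'][:,:,::-1])
def ray(c,u,v,z):
    K,P=c['camera_matrix'],c['pose'];d=P[:3,:3]@np.linalg.solve(K,[u,v,1.]);o=P[:3,3]
    return o+d*(z-o[2])/d[2]
def proj(c,p):
    P=c['pose'];q=c['camera_matrix']@(P[:3,:3].T@(np.array(p)-P[:3,3]));return q[:2]/q[2]
E
python3 - <<'E'
from h import *
import pickle
cs={n:read_camera(n) for n in('scene','top')}
pickle.dump(cs,open('c0.pkl','wb'))
for n,c in cs.items(): save(c,n+'0.png');print(n,c['pose'].round(3).tolist(),c['camera_matrix'].round(1).tolist())
print(get_obs())
E
```

```text
scene [[-0.386, 0.646, -0.658, 1.552], [0.922, 0.274, -0.272, 0.344], [0.004, -0.712, -0.702, 1.099], [0.0, 0.0, 0.0, 1.0]] [[466.7, 0.0, 322.5], [0.0, 466.7, 194.7], [0.0, 0.0, 1.0]]
top [[0.023, -0.985, 0.169, 0.382], [-0.999, -0.028, -0.031, -0.017], [0.035, -0.168, -0.985, 1.254], [0.0, 0.0, 0.0, 1.0]] [[447.0, 0.0, 311.2], [0.0, 447.0, 196.8], [0.0, 0.0, 1.0]]
{'t': 0.1, 'q': array([ 1.11892807,  0.47770785,  0.02233448,  1.55634053, -0.01147974,
        1.1092806 , -0.08310755]), 'joint_vel': array([-0.00065378, -0.00217941, -0.00098827, -0.00254823, -0.00076775,
        0.00072238,  0.00074865]), 'joint_torque': array([ 5.49172692e-03, -5.97753239e+01,  1.61410119e+00, -2.81953955e+01,
        1.27915945e-02,  5.01187387e-03, -2.12217896e-05]), 'eef_pos': array([ 0.22731413, -0.63501914,  0.23043429]), 'tool_rot': array([-7.78456332e-04,  9.85261467e-01,  1.71053196e-01, -2.01407093e-04]), 'contact_force': array([-0.98510163,  0.44157416, -0.74518312]), 'torque': array([-0.02858632,  0.07057199, -0.0576366 ]), 'grasp_force': 0.0, 'gripper_width': 0.9981956843667573}
```

View pics/scene0.png

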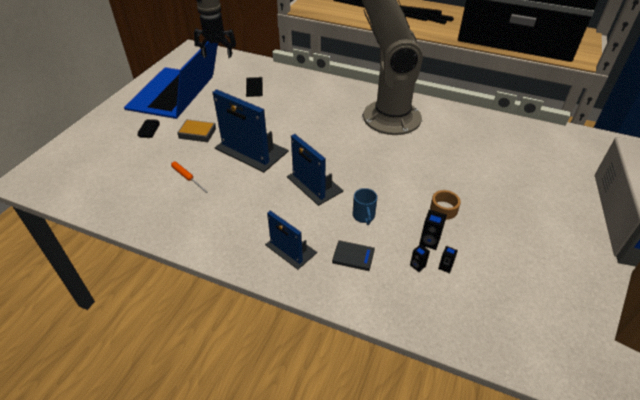

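View pics/top0.png

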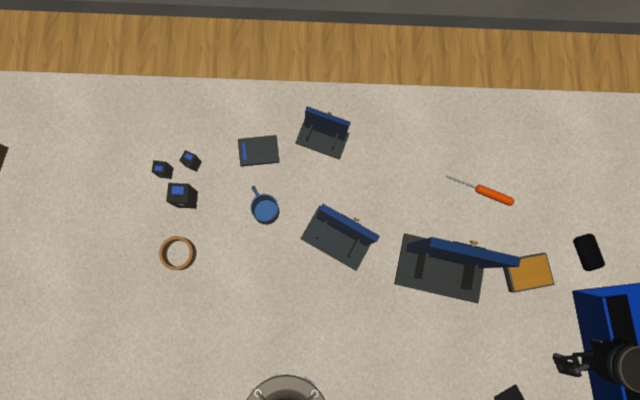

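The top view shows three speakers, at (182,195), (162,170) and (190,160), and the first is the largest. It also shows three panels. Their top edges are about 115 px (455,255), 66 px (347,222) and 48 px (328,117) long. The middle one comes to about 160 mm, so that is the one I want. In the scene view these are the speaker at (432,230) and the panel at (310,168). I'll check both in one close crop.

```bash
python3 - <<'E'
from h import *
import pickle
cs=pickle.load(open('c0.pkl','rb'))
def crop(n,x,y,w=100,h=75):return cv2.resize(cs[n]['img'][y:y+h,x:x+w],(400,300),interpolation=cv2.INTER_CUBIC)
im=np.vstack([np.hstack([crop('top',135,145),crop('top',290,190)]),np.hstack([crop('scene',385,200),crop('scene',265,130)])])
cv2.imwrite('pics/crop0.png',im[:,:,::-1])
E
```

```text
(no output)
```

View pics/crop0.png

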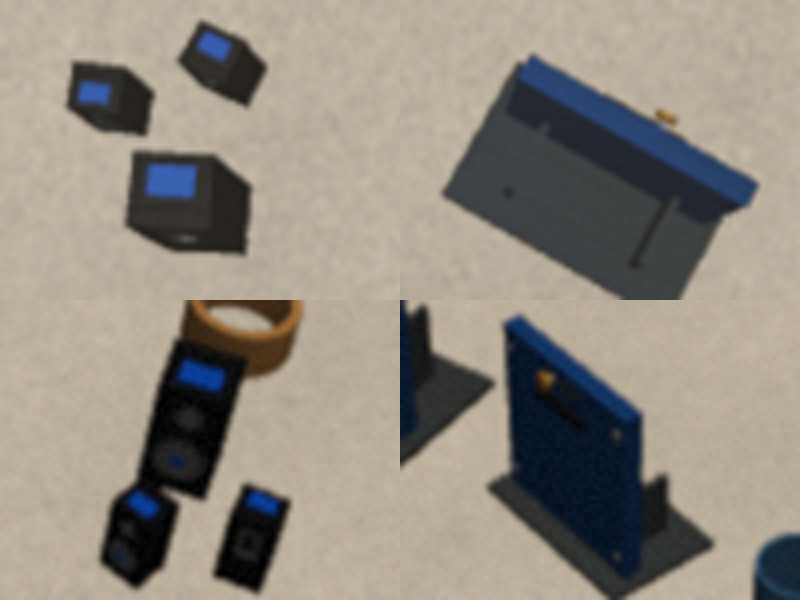

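The crop confirms the choice. The large speaker's top face has corners near (168,183), (188,184) and (167,202), its front faces +x and its back faces the robot. The middle panel's face looks away from the robot (+x, -y), with the brass screw at top (457-ish, 219) and scene (301,150). Next I'll measure them.

```bash
python3 - <<'E'
from h import *
import pickle
cs=pickle.load(open('c0.pkl','rb'));t,s=cs['top'],cs['scene']
hsv=lambda c:cv2.cvtColor(c['img'],cv2.COLOR_RGB2HSV)
def biggest(m,x,y,w,h):
    k=np.zeros_like(m);k[y:y+h,x:x+w]=m[y:y+h,x:x+w]
    c=max(cv2.findContours(k,0,2)[0],key=cv2.contourArea);return c
H=hsv(t)
bl=cv2.inRange(H,(100,120,85),(125,255,255))
c=biggest(bl,310,195,75,55);r=cv2.minAreaRect(c);b=cv2.boxPoints(r)
print('panel top px',r);W=np.array([ray(t,*p,.18) for p in b]);print(W.round(3).tolist(),np.linalg.norm(np.diff(W,axis=0),axis=1).round(3))
bg=cv2.inRange(H,(0,0,0),(180,255,105))
c=biggest(bg,160,178,45,35);p=cv2.approxPolyDP(c,2,True)[:,0];print('spk',p.tolist())
for q in p:print(q,ray(t,*q,.11).round(3)[:2],ray(t,*q,0).round(3)[:2])
lab=biggest(bl,165,180,30,22);r=cv2.minAreaRect(lab);print('label',r,ray(t,*r[0],.11).round(3))
for n,win in(('top',(440-100,200,40,40)),('scene',(285,140,30,25))):
    m=cv2.inRange(hsv(cs[n]),(10,110,70),(30,255,255));c=biggest(m,*win);M=cv2.boundingRect(c);u=c[:,0].mean(0);print(n,'screw',u,M,ray(cs[n],*u,.165).round(4))
# neighbours
for n,px,z in(('top',(157,163),.06),('top',(185,153),.06),('top',(177,253),.048),('top',(265,208),.085)):print(px,ray(t,*px,z).round(3))
print(get_obs()['tool_rot'])
E
```

```text
panel top px ((348.7292175292969, 222.21322631835938), (64.99065399169922, 6.380161762237549), 29.538780212402344)
[[0.537, -0.069, 0.18], [0.551, -0.077, 0.18], [0.477, -0.215, 0.18], [0.463, -0.207, 0.18]] [0.016 0.157 0.016]
spk [[168, 183], [168, 202], [178, 207], [196, 207], [197, 192], [190, 185]]
[168 183] [0.604 0.319] [0.625 0.351]
[168 202] [0.555 0.315] [0.571 0.347]
[178 207] [0.542 0.288] [0.558 0.318]
[196 207] [0.544 0.243] [0.559 0.268]
[197 192] [0.583 0.243] [0.602 0.268]
[190 185] [0.601 0.262] [0.622 0.289]
label ((177.0, 190.0), (8.0, 12.0), 90.0) [0.586 0.294 0.11 ]
top screw [356.375 219.   ] (354, 218, 5, 3) [ 0.517  -0.1631  0.165 ]
scene screw [301.         149.33333333] (300, 148, 3, 4) [ 0.5134 -0.16    0.165 ]
(157, 163) [0.668 0.367 0.06 ]
(185, 153) [0.699 0.294 0.06 ]
(177, 253) [0.428 0.299 0.048]
(265, 208) [0.55  0.068 0.085]
[-7.78456332e-04  9.85261467e-01  1.71053196e-01 -2.01407093e-04]
```

Measurements: the panel's top edge is 157 x 16 mm (expected 160 x 18), its normal has yaw -28.2° and its face middle is at (0.514,-0.146). The two views agree on the screw, about (0.515,-0.162), which is 12 to 13 mm to the -y side of the slot middle. The speaker centre is at (0.579,0.291) with yaw about 0. All of this is within reach and matches the given sizes.

```bash
cat > go.py <<'E'
# go.py x y z yaw : shift/turn in tool axes to bring TCP to world pose (pointing down, tool x at yaw deg)
import sys,numpy as np
from scipy.spatial.transform import Rotation as R
from station import get_obs
o=get_obs();w=o['tool_rot'];r=R.from_quat([w[1],w[2],w[3],w[0]])
for a in sys.argv[1:]:
    x,y,z,yaw=map(float,a.split(','))
    T=R.from_euler('z',yaw,degrees=True)*R.from_euler('x',180,degrees=True)
    print((r.inv().apply(np.array([x,y,z])-o['eef_pos'])).round(4),((r.inv()*T).as_rotvec(degrees=True)).round(2))
print(o['t'],o['eef_pos'].round(4),o['contact_force'].round(1),o['gripper_width'],o['q'].round(2))
E
python3 go.py .5,-.4,.38,10 .58,0,.38,0 .579,.291,.26,0
```

```text
[ 0.3359 -0.1296 -0.1494] [-0.09  0.02  9.7 ]
[ 0.5461 -0.4792 -0.1489] [-0.09  0.02 19.7 ]
[ 0.6432 -0.7533 -0.0284] [-0.09  0.02 19.7 ]
0.1 [ 0.2273 -0.635   0.2304] [-1.   0.4 -0.7] 0.9981956843667573 [ 1.12  0.48  0.02  1.56 -0.01  1.11 -0.08]
```

Call:
arm_command(
  commands=[0.336,-0.13,-0.149,0,0,9.7,1,0.336,-0.13,-0.149,0,0,9.7,1,0.336,-0.13,-0.149,0,0,9.7,1,0.336,-0.13,-0.149,0,0,9.7,1,0.336,-0.13,-0.149,0,0,9.7,1,0.336,-0.13,-0.149,0,0,9.7,1,0.336,-0.13,-0.149,0,0,9.7,1,0.336,-0.13,-0.149,0,0,9.7,1],
)

```text
t: 0.9
eef_pos: [0.5023, -0.3972, 0.3812]
tool_rot: [-0.0, 0.996, 0.088, 0.0]
contact_force: [0.3, -0.3, 0.6]
gripper_width: 1.001
grasp_force: 0.0
```

```bash
python3 go.py .58,0,.38,0 .579,.291,.26,0
```

```text
[ 0.1464 -0.3773  0.0015] [-0.03 -0.05 10.14]
[ 0.1965 -0.6639  0.1217] [-0.03 -0.05 10.14]
0.9 [ 0.5023 -0.3972  0.3812] [ 0.3 -0.3  0.6] 1.0010941587838162 [ 0.62  0.33 -0.06  1.44  0.02  1.38 -0.84]
```

Call:
arm_command(
  commands=[0.147,-0.38,0,0,0,10.1,1,0.147,-0.38,0,0,0,10.1,1,0.147,-0.38,0,0,0,10.1,1,0.147,-0.38,0,0,0,10.1,1,0.147,-0.38,0,0,0,10.1,1,0.147,-0.38,0,0,0,10.1,1,0.147,-0.38,0,0,0,10.1,1,0.147,-0.38,0,0,0,10.1,1],
)

```text
t: 1.7
eef_pos: [0.577, -0.0063, 0.3801]
tool_rot: [0.0, 1.0, -0.001, -0.0]
contact_force: [-0.2, -0.6, -0.0]
gripper_width: 1.001
grasp_force: 0.0
```

```bash
python3 go.py .579,.291,.20,0
```

```text
[ 0.0014 -0.2974  0.18  ] [ 0.01  0.02 -0.12]
1.7 [ 0.577  -0.0063  0.3801] [-0.2 -0.6 -0. ] 1.0008346371186272 [ 0.11  0.23 -0.26  1.58  0.06  1.34 -1.72]
```

Call:
arm_command(
  commands=[0.0015,-0.298,0.18,0,0,0,1,0.0015,-0.298,0.18,0,0,0,1,0.0015,-0.298,0.18,0,0,0,1,0.0015,-0.298,0.18,0,0,0,1,0.0015,-0.298,0.18,0,0,0,1,0.0015,-0.298,0.18,0,0,0,1,0.0015,-0.298,0.18,0,0,0,1,0.0015,-0.298,0.18,0,0,0,1],
)

```text
t: 2.5
eef_pos: [0.5746, 0.2964, 0.1958]
tool_rot: [-0.001, 1.0, 0.004, -0.004]
contact_force: [-0.5, -0.2, -0.2]
gripper_width: 0.999
grasp_force: 0.0
```

```bash
python3 go.py .579,.291,.066,0; python3 - <<'E'
from h import *
ims=[]
for n in('top','scene'):
    c=read_camera(n);u=proj(c,[.579,.291,.1]).astype(int);print(n,u);x,y=max(u[0]-50,0),max(u[1]-75,0)
    ims.append(cv2.resize(c['img'][y:y+150,x:x+100],(400,600),interpolation=cv2.INTER_CUBIC))
cv2.imwrite('pics/pre.png',np.hstack(ims)[:,:,::-1])
E
```

```text
[0.0054 0.0056 0.1297] [-0.07  0.44  0.44]
2.5 [0.5746 0.2964 0.1958] [-0.5 -0.2 -0.2] 0.9992866961443281 [-0.31  0.49 -0.36  1.64  0.19  1.05 -2.29]
top [179 193]
scene [433 218]
```

View pics/pre.png

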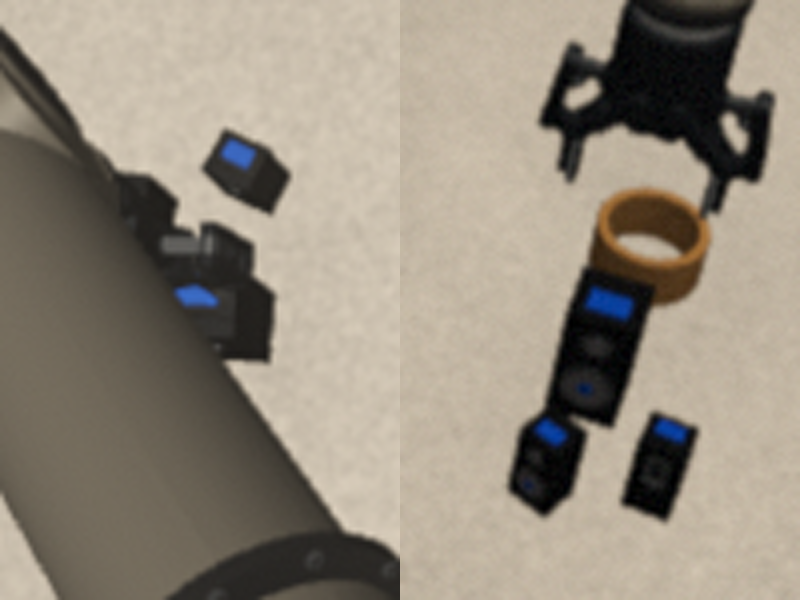

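The gripper is centred over the big speaker: the scene crop shows the fingertips on either side of it, and the neighbours are clear. I'll go down and grip.

Call:
arm_command(
  commands=[0.003,0.002,0.05,0,0,0.2,1,0.003,0.002,0.08,0,0,0.2,1,0.003,0.002,0.11,0,0,0.2,1,0.003,0.002,0.13,0,0,0.2,1,0.003,0.002,0.134,0,0,0.2,1,0.003,0.002,0.134,0,0,0.2,1],
)

```text
t: 3.2
eef_pos: [0.583, 0.2863, 0.0666]
tool_rot: [0.0, 1.0, -0.004, 0.0]
contact_force: [-0.3, -0.3, 0.7]
gripper_width: 0.999
grasp_force: 0.0
```

```bash
python3 go.py .579,.291,.066,0
```

```text
[-0.004  -0.0046  0.0006] [ 0.04 -0.01 -0.41]
3.2 [0.583  0.2863 0.0666] [-0.3 -0.3  0.7] 0.9992274978016036 [-0.32  0.64 -0.32  1.72  0.26  0.82 -2.34]
```

Call:
arm_command(
  commands=[-0.004,-0.0045,0,0,0,-0.4,1,-0.004,-0.0045,0,0,0,-0.4,1,-0.004,-0.0045,0,0,0,-0.4,0,-0.004,-0.0045,0,0,0,-0.4,0,-0.004,-0.0045,0,0,0,-0.4,0,-0.004,-0.0045,0,0,0,-0.4,0,-0.004,-0.0045,0,0,0,-0.4,0,-0.004,-0.0045,0,0,0,-0.4,0],
  force=40,
)

```text
t: 4.0
eef_pos: [0.5788, 0.2928, 0.0671]
tool_rot: [-0.0, 1.0, 0.001, 0.001]
contact_force: [-0.9, -0.0, 6.0]
gripper_width: 0.63
grasp_force: 42.1
```

Call:
arm_command(
  commands=[0,0,0,0,0,0,0,0,0,0,0,0,0,0,0,0,0,0,0,0,0],
  force=80,
)

```text
t: 4.3
eef_pos: [0.5788, 0.2928, 0.0673]
tool_rot: [-0.0, 1.0, 0.001, 0.001]
contact_force: [-1.1, 1.1, 6.9]
gripper_width: 0.625
grasp_force: 82.1
```

```bash
python3 go.py .579,.291,.38,0
```

```text
[ 0.0006  0.0016 -0.3127] [-0.04 -0.06  0.1 ]
4.3 [0.5788 0.2928 0.0673] [-1.1  1.1  6.9] 0.6249353066900853 [-0.33  0.64 -0.32  1.73  0.26  0.82 -2.35]
```

Call:
arm_command(
  commands=[0,0,-0.01,0,0,0,0,0,0,-0.03,0,0,0,0,0,0,-0.06,0,0,0,0,0,0,-0.1,0,0,0,0,0,0,-0.14,0,0,0,0,0,0,-0.18,0,0,0,0,0,0,-0.22,0,0,0,0,0,0,-0.235,0,0,0,0],
)

```text
t: 5.1
eef_pos: [0.5794, 0.2928, 0.3056]
tool_rot: [-0.001, 1.0, 0.001, 0.002]
contact_force: [-0.1, -0.6, -3.3]
gripper_width: 0.624
grasp_force: 84.4
```

```bash
python3 go.py .60,.0,.30,-14 .60,-.21,.30,-28.2
```

```text
[0.0202 0.2929 0.0049] [-0.18 -0.26 14.08]
[0.0199 0.5029 0.0044] [-0.21 -0.24 28.28]
5.1 [0.5794 0.2928 0.3056] [-0.1 -0.6 -3.3] 0.6238125884200669 [-0.3   0.4  -0.37  1.52  0.15  1.25 -2.26]
```

Lifted: the 3.3 N weight reading matches 0.35 kg.

Call:
arm_command(
  commands=[0.02,0.04,0,0,0,2,0,0.02,0.08,0,0,0,4,0,0.02,0.12,0,0,0,6,0,0.02,0.16,0,0,0,8,0,0.02,0.2,0,0,0,10,0,0.02,0.24,0,0,0,12,0,0.02,0.28,0,0,0,14,0,0.02,0.32,0,0,0,16,0],
)

```text
t: 5.9
eef_pos: [0.5975, -0.0296, 0.2994]
tool_rot: [0.0, 0.99, -0.139, -0.002]
contact_force: [0.6, -0.5, -3.6]
gripper_width: 0.624
grasp_force: 84.4
```

```bash
python3 go.py .60,-.21,.30,-28.2
```

```text
[ 0.0521  0.1728 -0.0006] [ 0.08  0.17 12.2 ]
5.9 [ 0.5975 -0.0296  0.2994] [ 0.6 -0.5 -3.6] 0.6244691771331239 [ 0.11  0.31 -0.21  1.65  0.07  1.19 -1.97]
```

Call:
arm_command(
  commands=[0.012,0.04,0,0,0,3,0,0.024,0.08,0,0,0,6,0,0.036,0.12,0,0,0,9,0,0.046,0.155,0,0,0,12.2,0,0.052,0.173,0,0,0,12.2,0,0.052,0.173,0,0,0,12.2,0,0.052,0.173,0,0,0,12.2,0],
)

```text
t: 6.6
eef_pos: [0.6006, -0.2081, 0.2995]
tool_rot: [-0.0, 0.97, -0.243, -0.002]
contact_force: [1.4, 0.6, -3.0]
gripper_width: 0.626
grasp_force: 84.6
```

```bash
python3 go.py .570,-.190,.1683,-28.2; python3 - <<'E'
from h import *
c=read_camera('top');save(c,'top2.png')
# measure panel again, if unobstructed
c2=read_camera('scene')
ims=[cv2.resize(i,(400,300),interpolation=cv2.INTER_CUBIC) for i in(c['img'][190:280,300:420],c2['img'][80:200,230:390])]
cv2.imwrite('pics/hover.png',np.hstack(ims)[:,:,::-1])
E
```

```text
[-0.0351 -0.0015  0.1313] [0.02 0.18 0.06]
6.6 [ 0.6006 -0.2081  0.2995] [ 1.4  0.6 -3. ] 0.6264752225517862 [ 0.31  0.36 -0.1   1.57  0.04  1.22 -1.86]
```

View pics/hover.png

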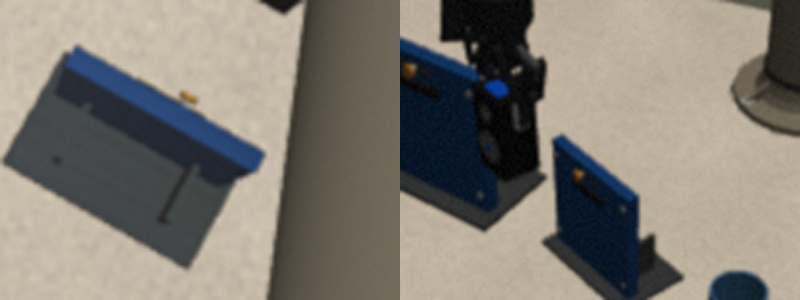

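The speaker is held upright in front of the panel. In the scene crop the target panel's screw is visible and clear. I'll go down to entry height, 45 mm off the face.

Call:
arm_command(
  commands=[-0.005,0,0.03,0,0,0,0,-0.01,-0.001,0.06,0,0,0,0,-0.02,-0.001,0.09,0,0,0,0,-0.03,-0.0015,0.12,0,0.1,0,0,-0.035,-0.0015,0.131,0,0.15,0,0,-0.035,-0.0015,0.131,0,0.15,0,0,-0.035,-0.0015,0.131,0,0.15,0,0,-0.035,-0.0015,0.131,0,0.15,0,0],
)

```text
t: 7.5
eef_pos: [0.5731, -0.1909, 0.1723]
tool_rot: [0.0, 0.97, -0.243, 0.003]
contact_force: [0.2, -0.2, -3.1]
gripper_width: 0.623
grasp_force: 84.4
```

```bash
cat > pan.py <<'E'
# TCP in panel frame: n off face, l along slot, z, yaw; force in panel axes
import numpy as np
from station import get_obs
from scipy.spatial.transform import Rotation as R
a=np.radians(-28.2);n=np.array([np.cos(a),np.sin(a)]);l=np.array([-n[1],n[0]])
o=get_obs();d=o['eef_pos'][:2]-[.514,-.146];f=o['contact_force'];w=o['tool_rot']
X=R.from_quat([w[1],w[2],w[3],w[0]]).as_matrix()
print('t %.1f back_off %.1f lat %.1f centre z %.1f mm yaw %.2f tilt %s'%(o['t'],1e3*(d@n)-25,1e3*(d@l),1e3*(o['eef_pos'][2]-.0123),np.degrees(np.arctan2(X[1,0],X[0,0])),np.degrees(X[:2,2]).round(2)),'F n,l,z',(f[:2]@n).round(1),(f[:2]@l).round(1),f[2].round(1))
E
python3 pan.py; python3 - <<'E'
from h import *
ims=[]
for n in('top','scene'):
    c=read_camera(n);u=proj(c,[.53,-.165,.17]).astype(int);x,y=u[0]-50,u[1]-50
    ims.append(cv2.resize(c['img'][y:y+100,x:x+100],(400,400),interpolation=cv2.INTER_CUBIC))
cv2.imwrite('pics/app.png',np.hstack(ims)[:,:,::-1])
E
```

```text
t 7.5 back_off 48.3 lat -11.6 centre z 160.0 mm yaw -28.10 tilt [ 0.34 -0.12] F n,l,z 0.2 -0.1 -3.1
```

View pics/app.png

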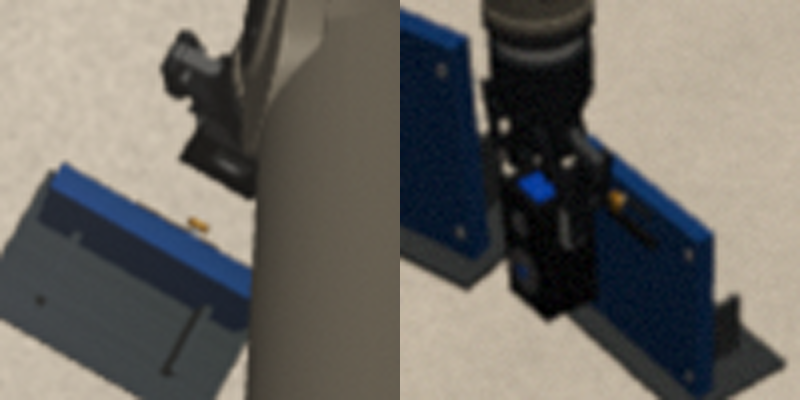

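```bash
python3 pan.py;python3 go.py .5466,-.1784,.1683,-28.2
```

```text
t 7.6 back_off 47.9 lat -11.9 centre z 159.6 mm yaw -28.12 tilt [ 0.3  -0.11] F n,l,z 1.2 -0.0 -3.4
[-0.0288  0.0012  0.0034] [-0.04 -0.32  0.08]
7.6 [ 0.5726 -0.1909  0.1719] [ 1.1 -0.6 -3.4] 0.6274292978766015 [ 0.3   0.42 -0.11  1.79  0.06  0.93 -1.89]
```

Call:
arm_command(
  commands=[-0.01,0.0007,0.0036,0,-0.3,0,0,-0.02,0.0007,0.0036,0,-0.3,0,0,-0.028,0.0007,0.0036,0,-0.3,0,0,-0.03,0.0007,0.0036,0,-0.3,0,0,-0.03,0.0007,0.0036,0,-0.3,0,0,-0.03,0.0007,0.0036,0,-0.3,0,0],
)

```text
t: 8.2
eef_pos: [0.5448, -0.1771, 0.1669]
tool_rot: [-0.0, 0.97, -0.243, -0.001]
contact_force: [0.3, 0.5, -3.4]
gripper_width: 0.621
grasp_force: 84.5
```

```bash
python3 pan.py
```

```text
t 8.2 back_off 16.8 lat -12.9 centre z 154.6 mm yaw -28.10 tilt [-0.09  0.06] F n,l,z 0.1 0.6 -3.4
```

Call:
arm_command(
  commands=[-0.001,0,-0.0013,0,0,0,0,-0.002,0,-0.0013,0,0,0,0,-0.003,0,-0.0013,0,0,0,0,-0.003,0,-0.0013,0,0,0,0,-0.003,0,-0.0013,0,0,0,0],
)

```text
t: 8.7
eef_pos: [0.5419, -0.1756, 0.1679]
tool_rot: [-0.0, 0.97, -0.243, -0.001]
contact_force: [-0.0, 0.0, -3.8]
gripper_width: 0.62
grasp_force: 84.5
```

```bash
python3 pan.py
```

```text
t 8.7 back_off 13.5 lat -12.9 centre z 155.6 mm yaw -28.10 tilt [-0.13  0.07] F n,l,z -0.0 0.0 -3.8
```

Call:
arm_command(
  commands=[-0.001,0,0,0,0,0,0,-0.002,0,0,0,0,0,0,-0.002,0,0,0,0,0,0,-0.002,0,0,0,0,0,0],
)

```text
t: 9.1
eef_pos: [0.5401, -0.1746, 0.168]
tool_rot: [-0.0, 0.97, -0.243, -0.001]
contact_force: [-0.4, -0.5, -3.7]
gripper_width: 0.625
grasp_force: 84.5
```

```bash
python3 pan.py
```

```text
t 9.1 back_off 11.5 lat -12.9 centre z 155.7 mm yaw -28.10 tilt [-0.13  0.07] F n,l,z -0.1 -0.7 -3.7
```

Now millimetre steps, watching the normal force.

Call:
arm_command(
  commands=[-0.0007,0,0,0,0,0,0,-0.0015,0,0,0,0,0,0,-0.0015,0,0,0,0,0,0],
)

```text
t: 9.4
eef_pos: [0.5387, -0.1738, 0.1679]
tool_rot: [-0.0, 0.97, -0.243, -0.001]
contact_force: [-0.4, 0.1, -3.5]
gripper_width: 0.622
grasp_force: 84.6
```

Call:
arm_command(
  commands=[-0.0007,0,0,0,0,0,0,-0.0015,0,0,0,0,0,0,-0.0015,0,0,0,0,0,0],
)

```text
t: 9.7
eef_pos: [0.5373, -0.1732, 0.168]
tool_rot: [-0.0, 0.97, -0.243, -0.001]
contact_force: [-0.1, -0.2, -3.4]
gripper_width: 0.622
grasp_force: 84.5
```

```bash
python3 pan.py
```

```text
t 9.7 back_off 8.4 lat -12.9 centre z 155.7 mm yaw -28.10 tilt [-0.14  0.07] F n,l,z 0.0 -0.2 -3.4
```

Call:
arm_command(
  commands=[-0.0007,0,0,0,0,0,0,-0.0015,0,0,0,0,0,0,-0.0015,0,0,0,0,0,0],
)

```text
t: 10.0
eef_pos: [0.536, -0.1724, 0.1679]
tool_rot: [-0.0, 0.97, -0.243, -0.001]
contact_force: [0.7, 1.1, -2.1]
gripper_width: 0.625
grasp_force: 84.5
```

Call:
arm_command(
  commands=[-0.0005,0,0,0,0,0,0,-0.001,0,0,0,0,0,0,-0.001,0,0,0,0,0,0],
)

```text
t: 10.3
eef_pos: [0.5352, -0.172, 0.168]
tool_rot: [-0.0, 0.97, -0.243, -0.001]
contact_force: [1.2, 0.5, -4.2]
gripper_width: 0.623
grasp_force: 84.6
```

```bash
python3 pan.py
```

```text
t 10.3 back_off 6.0 lat -12.9 centre z 155.7 mm yaw -28.10 tilt [-0.13  0.07] F n,l,z 0.8 1.1 -4.2
```

Call:
arm_command(
  commands=[-0.0005,0,0,0,0,0,0,-0.001,0,0,0,0,0,0,-0.001,0,0,0,0,0,0],
)

```text
t: 10.6
eef_pos: [0.5343, -0.1715, 0.1679]
tool_rot: [-0.0, 0.97, -0.243, -0.001]
contact_force: [0.9, -0.2, -3.4]
gripper_width: 0.624
grasp_force: 84.5
```

Call:
arm_command(
  commands=[-0.0005,0,0,0,0,0,0,-0.001,0,0,0,0,0,0,-0.001,0,0,0,0,0,0],
)

```text
t: 10.9
eef_pos: [0.5338, -0.1713, 0.1681]
tool_rot: [-0.0, 0.97, -0.243, -0.001]
contact_force: [2.0, -1.1, -4.0]
gripper_width: 0.623
grasp_force: 84.5
```

```bash
python3 pan.py
```

```text
t 10.9 back_off 4.4 lat -12.9 centre z 155.8 mm yaw -28.10 tilt [-0.08  0.05] F n,l,z 2.2 -0.0 -4.0
```

Call:
arm_command(
  commands=[-0.0005,0,0,0,0,0,0,-0.001,0,0,0,0,0,0,-0.001,0,0,0,0,0,0],
)

```text
t: 11.2
eef_pos: [0.5329, -0.1708, 0.1681]
tool_rot: [-0.0, 0.97, -0.243, -0.001]
contact_force: [2.1, -0.4, -4.9]
gripper_width: 0.628
grasp_force: 84.5
```

```bash
python3 pan.py
```

```text
t 11.2 back_off 3.3 lat -12.9 centre z 155.8 mm yaw -28.10 tilt [-0.09  0.05] F n,l,z 2.1 0.6 -4.9
```

Call:
arm_command(
  commands=[-0.0005,0,0,0,0,0,0,-0.001,0,0,0,0,0,0,-0.001,0,0,0,0,0,0],
)

```text
t: 11.5
eef_pos: [0.532, -0.1703, 0.1681]
tool_rot: [-0.0, 0.97, -0.243, -0.001]
contact_force: [3.6, -1.9, -5.1]
gripper_width: 0.623
grasp_force: 84.4
```

```bash
python3 pan.py
```

```text
t 11.5 back_off 2.3 lat -12.9 centre z 155.8 mm yaw -28.10 tilt [-0.1   0.06] F n,l,z 4.1 0.0 -5.1
```

The force rises gently at about 1 N/mm while the back keeps moving in. That is the buffer, so the head has entered. I'll go slightly deeper before pulling down.

Call:
arm_command(
  commands=[-0.0005,0,0,0,0,0,0,-0.001,0,0,0,0,0,0,-0.001,0,0,0,0,0,0],
)

```text
t: 11.8
eef_pos: [0.5311, -0.1698, 0.1681]
tool_rot: [-0.0, 0.97, -0.243, -0.001]
contact_force: [3.4, -2.9, -4.8]
gripper_width: 0.619
grasp_force: 84.3
```

Call:
arm_command(
  commands=[-0.0005,0,0,0,0,0,0,-0.001,0,0,0,0,0,0,-0.001,0,0,0,0,0,0],
)

```text
t: 12.1
eef_pos: [0.5302, -0.1693, 0.1681]
tool_rot: [-0.0, 0.97, -0.243, -0.001]
contact_force: [5.1, -2.5, -4.6]
gripper_width: 0.621
grasp_force: 84.3
```

```bash
python3 pan.py
```

```text
t 12.1 back_off 0.3 lat -12.9 centre z 155.8 mm yaw -28.10 tilt [-0.1   0.06] F n,l,z 5.6 0.2 -4.6
```

Call:
arm_command(
  commands=[0,0,0.001,0,0,0,0,0,0,0.002,0,0,0,0,0,0,0.003,0,0,0,0,0,0,0.004,0,0,0,0,0,0,0.004,0,0,0,0],
)

```text
t: 12.6
eef_pos: [0.5301, -0.1692, 0.1639]
tool_rot: [-0.0, 0.97, -0.243, -0.001]
contact_force: [5.1, -2.2, -2.8]
gripper_width: 0.621
grasp_force: 84.5
```

```bash
python3 pan.py
```

```text
t 12.6 back_off 0.1 lat -12.8 centre z 151.6 mm yaw -28.10 tilt [-0.12  0.07] F n,l,z 5.5 0.4 -2.8
```

It slides freely, so I'll carry on down.

Call:
arm_command(
  commands=[0,0,0.0015,0,0,0,0,0,0,0.003,0,0,0,0,0,0,0.0045,0,0,0,0,0,0,0.006,0,0,0,0,0,0,0.007,0,0,0,0,0,0,0.007,0,0,0,0],
)

```text
t: 13.2
eef_pos: [0.5299, -0.1691, 0.1567]
tool_rot: [-0.0, 0.97, -0.243, -0.001]
contact_force: [4.5, -2.2, -1.9]
gripper_width: 0.627
grasp_force: 84.5
```

```bash
python3 pan.py
```

```text
t 13.2 back_off -0.1 lat -12.9 centre z 144.4 mm yaw -28.10 tilt [-0.14  0.08] F n,l,z 4.9 0.2 -1.9
```

Call:
arm_command(
  commands=[0,0,0.0015,0,0,0,0,0,0,0.003,0,0,0,0,0,0,0.0045,0,0,0,0,0,0,0.006,0,0,0,0,0,0,0.007,0,0,0,0,0,0,0.007,0,0,0,0],
)

```text
t: 13.8
eef_pos: [0.5298, -0.1692, 0.1497]
tool_rot: [-0.0, 0.97, -0.243, -0.001]
contact_force: [4.7, -2.9, -2.6]
gripper_width: 0.62
grasp_force: 84.5
```

```bash
python3 pan.py
```

```text
t 13.8 back_off -0.1 lat -13.0 centre z 137.4 mm yaw -28.10 tilt [-0.15  0.07] F n,l,z 5.5 -0.3 -2.6
```

Call:
arm_command(
  commands=[0,0,0.0008,0,0,0,0,0,0,0.0016,0,0,0,0,0,0,0.0016,0,0,0,0],
)

```text
t: 14.1
eef_pos: [0.5299, -0.1692, 0.1482]
tool_rot: [-0.0, 0.97, -0.243, -0.001]
contact_force: [5.3, -2.7, -1.0]
gripper_width: 0.626
grasp_force: 84.5
```

Call:
arm_command(
  commands=[0,0,0.0004,0,0,0,0,0,0,0.0008,0,0,0,0,0,0,0.0008,0,0,0,0],
)

```text
t: 14.4
eef_pos: [0.5299, -0.1692, 0.1475]
tool_rot: [-0.0, 0.97, -0.243, -0.001]
contact_force: [5.0, -2.9, -0.6]
gripper_width: 0.625
grasp_force: 84.5
```

```bash
python3 pan.py
```

```text
t 14.4 back_off 0.0 lat -12.9 centre z 135.2 mm yaw -28.10 tilt [-0.13  0.07] F n,l,z 5.8 -0.1 -0.6
```

Call:
arm_command(
  commands=[0,0,0.0004,0,0,0,0,0,0,0.0004,0,0,0,0,0,0,0.0004,0,0,0,0],
)

```text
t: 14.7
eef_pos: [0.5299, -0.1692, 0.147]
tool_rot: [-0.0, 0.97, -0.243, -0.001]
contact_force: [3.2, -2.6, -1.0]
gripper_width: 0.623
grasp_force: 84.5
```

```bash
python3 pan.py
```

```text
t 14.7 back_off -0.0 lat -12.9 centre z 134.7 mm yaw -28.10 tilt [-0.14  0.07] F n,l,z 4.0 -0.8 -1.0
```

Call:
arm_command(
  commands=[0,0,0.0005,0,0,0,0,0,0,0.0008,0,0,0,0,0,0,0.0008,0,0,0,0],
)

```text
t: 15.0
eef_pos: [0.53, -0.1693, 0.1466]
tool_rot: [-0.0, 0.97, -0.243, -0.001]
contact_force: [2.9, -2.9, 0.9]
gripper_width: 0.621
grasp_force: 84.8
```

Call:
arm_command(
  commands=[0,0,0.0005,0,0,0,0,0,0,0.0008,0,0,0,0,0,0,0.0008,0,0,0,0],
)

```text
t: 15.3
eef_pos: [0.5301, -0.1693, 0.1462]
tool_rot: [-0.0, 0.97, -0.243, -0.001]
contact_force: [2.5, -2.4, 4.7]
gripper_width: 0.626
grasp_force: 85.4
```

```bash
python3 pan.py
```

```text
t 15.3 back_off 0.2 lat -12.9 centre z 133.9 mm yaw -28.11 tilt [-0.1   0.06] F n,l,z 3.3 -0.9 4.7
```

The stop is felt: the z force goes from -1 to +4.7 N while motion stalls at a centre height of about 134 mm. The screw is home, so I'll ease the grip and release.

Call:
arm_command(
  commands=[0,0,0,0,0,0,0,0,0,0,0,0,0,0,0,0,0,0,0,0,0],
  force=20,
)

```text
t: 15.6
eef_pos: [0.5301, -0.1693, 0.1462]
tool_rot: [-0.0, 0.97, -0.243, -0.001]
contact_force: [2.5, -1.8, 5.5]
gripper_width: 0.623
grasp_force: 85.4
```

Call:
arm_command(
  commands=[0,0,0,0,0,0,0.7,0,0,0,0,0,0,0.85,0,0,0,0,0,0,0.9,0,0,0,0,0,0,0.9,0,0,0,0,0,0,0.9],
)

```text
t: 16.1
eef_pos: [0.5295, -0.169, 0.1453]
tool_rot: [-0.0, 0.97, -0.243, -0.002]
contact_force: [0.3, -0.2, 0.4]
gripper_width: 0.9
grasp_force: 0.0
```

```bash
python3 pan.py; python3 - <<'E'
from h import *
c=read_camera('scene');u=proj(c,[.53,-.165,.15]).astype(int);x,y=u[0]-50,u[1]-50
cv2.imwrite('pics/rel.png',cv2.resize(c['img'][y:y+100,x:x+100],(500,500),interpolation=cv2.INTER_CUBIC)[:,:,::-1])
E
```

```text
t 16.1 back_off -0.4 lat -13.0 centre z 133.0 mm yaw -28.10 tilt [-0.18  0.08] F n,l,z 0.4 -0.1 0.4
```

View pics/rel.png

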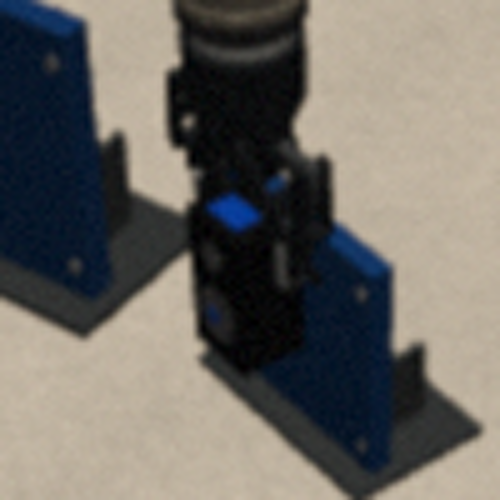

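The fingers are open and off the speaker, which hangs upright on the panel. I'll retreat straight up.

Call:
arm_command(
  commands=[0,0,-0.01,0,0,0,0.9,0,0,-0.03,0,0,0,0.9,0,0,-0.06,0,0,0,0.9,0,0,-0.1,0,0,0,0.9,0,0,-0.14,0,0,0,0.9,0,0,-0.17,0,0,0,0.9,0,0,-0.18,0,0,0,0.9,0,0,-0.18,0,0,0,0.9],
)

```text
t: 16.95
eef_pos: [0.531, -0.1696, 0.3275]
tool_rot: [-0.0, 0.97, -0.243, 0.001]
contact_force: [0.8, -0.8, -0.5]
gripper_width: 0.901
grasp_force: 0.0
```

```bash
python3 pan.py; python3 - <<'E'
from h import *
c=read_camera('scene')
n=np.array([.882,-.472]);l=np.array([.472,.882])
for k in(1,0):
  for s in(27,-27):
    p=np.array([.514,-.146])+n*.0525+l*(-.0129+s/1e3);print(s,'top' if k else 'bottom',proj(c,[*p,.135+(.055 if k else -.055)]).round(1))
u=proj(c,[.53,-.165,.15]).astype(int);x,y=u[0]-50,u[1]-50;print(x,y)
cv2.imwrite('pics/fin.png',cv2.resize(c['img'][y:y+100,x:x+100],(500,500),interpolation=cv2.INTER_CUBIC)[:,:,::-1])
E
```

```text
t 16.9 back_off 1.1 lat -12.7 centre z 315.2 mm yaw -28.11 tilt [0.07 0.03] F n,l,z 1.1 -0.4 -0.5
27 top [293.9 153.3]
-27 top [283.6 144.7]
27 bottom [295.3 179.8]
-27 bottom [285.4 171.1]
247 105
```

View pics/fin.png

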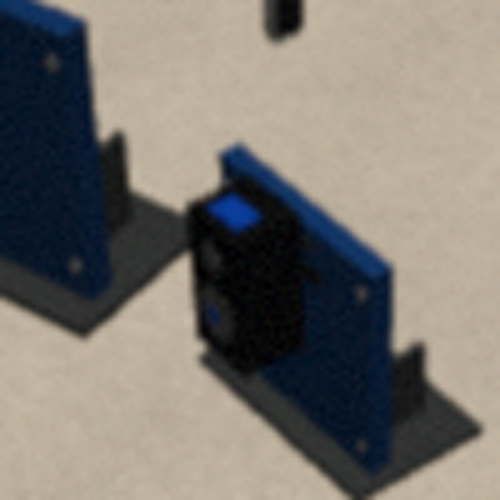

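The speaker hangs upright. Its front corners at crop (190,200) and (242,373) match the predicted home pose to about a pixel, and the gripper is clear.

```bash
python3 -c "
from station import hand_in
print(hand_in())"
```

```text
the job is handed in; nothing more can be done
None
```

The speaker hangs upright on the brass screw, pulled down until I felt the slot's top end, then released. I handed it in at about 17 s; no verdict came back, wrist readings at the panel stayed below about 8 N, and I kept the arm clear of the mug, tape and drive.

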